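Open a sprung padlock jig and take the lock out

ROBOT

A 6-joint arm with a two-finger parallel gripper is mounted at the origin on the work surface. World frame = base frame: x ahead of the robot, y to its left, z up, the work surface at z = 0. Lengths are in m, angles in rad, forces in N, time in s.
With the tool pointing down it reaches from about 0.25 to 0.725 m from the base axis. Payload 4 kg.
Tool frame: the origin (TCP) lies at the very end of the fingers, on their centre line; the grasp point (between the pads) lies 19 mm behind it; z points along the fingers, y is the line along which they close (so a half turn about z gives the same grasp; the last joint's range is limited). The gripper opens to 85 mm and grips with 20 to 120 N. Pads are 22 mm wide; open, the fingers measure 114 mm over their backs; the gripper's body (76 mm by 85 mm) begins 54 mm behind the grasp point. The pads swing forward as they close: fully open they stand 13 mm farther back than shut.
Start: joints at [1.241, 0.241, 0.005, 1.335, 0, 1.571], TCP at [0.162, 0.473, 0.231] pointing down, gripper open.
Joint ranges: [-2.72, 2.72], [-1.05, 1.87], [-1.09, 1.28], [-1.99, 2.15], [-1.42, 1.44], [-3.14, 3.14]. Speed limits (rad/s): [2.79, 2.79, 3.14, 3.14, 3.14, 3.14].

INTERFACE

Orientations are given as a unit quaternion [x, y, z, w].
In Python, from workcell import bot, vision, workorder gives the robot as it stands.
- The arm moves only by the shell command python3 -m creep 'ROWS' [OPENING]. ROWS is JSON, a list of rows, each a list of 2 entries, a list of its own where there are three numbers: the shift along the tool's x, y, z in mm, then the turn, a rotation vector about the tool's x, y, z in rad. In form: [[[dx, dy, dz], [wx, wy, wz]], ...]. A call has 1 to 12 rows; each row shifts and turns the commanded pose from where the row before left it, along the tool's axes as they then stand; what a row does not reach is not made up. A row lasts 1/8 s, in which the tool goes at most 62.5 mm and 10.7 degrees, less where a joint would pass 70% of its speed; a pose out of reach is approached as far as the arm can. A call is refused whole if a number of a shift passes 62.5 or a number of a turn 0.188, either way. A call with a gripper value outside its range is refused whole. OPENING is the finger opening in mm, from 0 to 85.4, set as the call begins (- or left out, the last holds). The fingers move at their own pace and stop on an object; the grip force is fixed at half the most. Time passes only in rows, so rows that do not move let the fingers close. It gives the time, the measured TCP pose, the force, the opening and the grip force at its end, in the units of the state.
- bot.get_obs(): the state, without advancing time (a new reading comes with each control period).
- vision.camera(name): name is "side" or "top" or "wrist"; returns a dict with "image" (384x512x3 uint8, blue, green, red), "z_map" (384x512 float32, m along the optical axis (not along the pixel's ray), 0 where there is no reading), "K" (3x3 intrinsics, pixels), "rvec" (rotation vector, rad) and "tvec" (3), from world to camera coordinates, as OpenCV has them; the wrist camera has in their place "tool_from_camera" (4x4, takes a point from camera to tool coordinates, whose origin is the TCP and whose axes are the flange's). Camera axes: x right, y down, z forward; pixel columns grow to the right and rows downward; lengths in m; the calibration is good to about 2 mm. A picture is of the moment at which its call begins: read the wrist's pose just before it.
- workorder.job_done(): hands the job in; it is judged then, once.
Trained networks look in a picture, given as the dict that the camera call returned (one of the last four; its "shot" number tells which), for a name from the list of things; names that differ only in an ending like _2 or _b are one class to them, and where a whole thing is asked for, a point or a joint stands for the part that bears it (a point fixed in the world has none). Each returns a list of dicts, best first, with "score" (0 to 1); they miss things now and then, are a little off and sometimes report something else, mostly with a low value. They report only what shows in the picture. A call takes as long as a camera call. They do not tell look-alikes from the thing itself.
- vision.spot_in(picture, query): "position" ([column, row] in pixels, amid what is visible of it).
- vision.place_of(picture, query): "position" ([column, row] in pixels: a listed point, or the origin of a listed thing).
The state is a dict: "clock": time; "joint_pos": joint angles; "joint_vel": joint speeds; "tau": joint torques, N m; "eef_pos": TCP position; "tool_rot": TCP orientation; "ft_force": force on the tool from outside, world axes, zero at the start; "ft_torque": the same for the moment, N m; "grip_width": finger opening in m; "grasp_force": force on a finger pad.
Only numpy, scipy, OpenCV 4.12 (cv2) and the standard library are available. Lean on these libraries where they do the work, as an engineer would, in place of code of your own. Each camera call takes 0.05 s, during which the arm holds its last target. There are 200 camera calls.

TASK

The finished padlock is clamped in the assembly jig. Draw the jig's sprung jaw back by its black handle and park the handle in the holding notch of the slot so that the jaw stays open by itself when you let go; then take the padlock out and stand it upright in the free part of the wooden tray. Leave the jaw parked and everything else where it is.

Things in the scene. Friction and masses are not known exactly. Their poses are not given: they have to be found in the camera images.
- jig: Assembly jig fixed to the bench: grey base plate 12 mm high, x -55 to 55, y -140 to 125 mm in its own frame. Origin: on the bench, in the base's underside; +y runs along the jig from the fixed anvil (y -136 to -112, 46 mm high, 50 mm wide) to the handle. Nothing stands beside the padlock in x: fingers fit there.
- notch (a point): Where the handle's axis is when parked, on top of the jig's steel gate plate (46 mm above the bench; jig x -45 to 25, y 12 to 108 mm). The plate has a J-shaped slot: long leg along y at x = 0; at its +y end it crosses over to -x, then a short leg (the holding notch, 13 mm wide) runs back to -y. A 7 mm tongue (x -13.5 to -6.5, up to y = 72) parts the legs. Jig x = -20, y = 67 mm.
- jaw (a joint): Slide of sprung jaw and handle along the jig's +y, in m: about 0.002 at the start, jaw on the padlock; stop at 0.050. A spring pushes it to 0: 7 N at 0, 13 N at 0.050. The handle can cross sideways only above 0.042 (aim for 0.047); at the notch's bottom it reads 0.032. The jaw is a steel block 44 mm high, 44 mm wide, pressing the padlock against the anvil.
- handle (a joint): Sideways slide of the handle on the jaw's bar, towards the jig's -x, in m: 0 in the long leg of the slot, 0.020 in the notch (also its stop). A light spring (3 to 4 N) pushes it back to 0, so it stays over only while the neck sits in the notch beside the tongue.
- handle_grip (a point): Point on the axis of the upright black round handle (18 mm diameter, 48 to 106 mm above the bench, free all round; its 10 mm steel neck goes through the slot). The point is 82 mm above the bench, a good height to grip, and moves with the handle. At the start at jig x = 0, y = 37 mm; parked at x = -20, y = 67 mm.
- padlock: The padlock clamped upright in the jig: brass body 22 mm (its x) x 44 (its y) x 40 high; steel shackle of 8 mm bar, 34 mm wide in y, up to 71 mm. Origin: centre of the underside, 12 mm above the bench; x, y along the jig's; at jig y = -90 mm. 0.17 to 0.35 kg. Best gripped by the 22 mm wide body, fingers either side in x; jaw and anvil are on its y sides.
- tray: Low open wooden tray fixed on the bench, 160 mm (its x) x 250 mm (its y) outside, 22 mm high, walls and floor 6 mm thick. Origin: centre of the underside. Its +y part is free, in its -y part two padlocks of the same kind stand.
- tray_free (a point): Point on the tray's inner floor (6 mm above the bench) in the middle of its free part, about 145 mm square; at x = 0, y = +45 mm in the tray's frame.
- lock_a: Bystander: finished padlock, same shape, standing in the tray's -y part; origin at the centre of its underside.
- lock_b: Bystander: finished padlock, same shape, standing in the tray's -y part; origin at the centre of its underside.
- mug: Bystander: white mug, 82 mm across, 85 mm high; origin at the centre of its underside.
- jar: Bystander: glass jar, 68 mm across, 100 mm high; origin at the centre of its underside.
- hammer: Bystander: wooden-handled hammer about 260 mm long lying on the bench.
- screwdriver: Bystander: screwdriver about 200 mm long lying on the bench.
- keyblank: Bystander: key blank, 67 mm long, 5 mm thick, lying flat on the bench.
- tin: Bystander: open steel bowl, 90 mm across, 35 mm high.
There are look-alikes about, which are no part of the job. What is shaped like the padlock but red is not meant.

How it is judged:
On the way:
1. the handle rests in the holding notch, let go, with the padlock still in the jig (value of joint jaw between 0.027 and 0.037 m and value of joint handle above 0.014 m and distance of padlock from where it was at the start of the episode below 0.02 m and contact force between the fingers and anything else below 0.5 N), for 0.2 s.
At the end, for the whole second after the job is handed in: The handle is parked in the notch (jaw 27 to 37 mm, handle over 14 mm), and the padlock stands on the floor of the tray's free part (tray x within 70 mm of the middle, y -30 to 115 mm, underside within 6 mm of the floor), upright within 0.15 rad, at rest (value of joint jaw between 0.027 and 0.037 m and value of joint handle above 0.014 m and x of padlock in the frame of tray between -0.07 and 0.07 m and y of padlock in the frame of tray between -0.03 and 0.115 m and z of padlock in the frame of tray below 0.012 m and angle between padlock's own z axis and vertical below 0.15 rad and linear speed of padlock below 0.02 m/s); the robot touches nothing.
It fails at once if a bystander (the two padlocks in the tray, mug, jar, hammer, screwdriver, key blank, bowl) is moved by more than 30 mm (distance of any of lock_a, lock_b, mug, jar, hammer, screwdriver, keyblank, tin from where it was at the start of the episode above 0.03 m).
It also fails if it takes over 51 s, if anything falls off the work surface, if the arm or the gripper's body presses on something with over 40 N, if the wrist force passes 120 N, or if a joint passes its speed limit or range.

## Working session

There is one attempt and no reset: what is moved stays moved. The work goes in short steps, Python scripts to look and compute and a shell command to move; the robot and the scene stay as the last step left them, time stands still between calls to the robot, and variables do not carry over. Pictures are saved under pics/ and viewed, at most 10 in all, crops included, and the job is handed in when it is done.

```bash
mkdir -p pics; ls; cat > h.py <<'E'
import numpy as np,cv2
from workcell import bot,vision,workorder
from scipy.spatial.transform import Rotation as R
def ext(c,o=None):
    # world_from_cam
    if 'rvec' in c:
        Rm=cv2.Rodrigues(np.array(c['rvec'],float))[0];t=np.array(c['tvec'],float).ravel()
        return Rm.T,-Rm.T@t
    T=np.eye(4);T[:3,:3]=R.from_quat(o['tool_rot']).as_matrix();T[:3,3]=o['eef_pos']
    M=T@np.array(c['tool_from_camera']);return M[:3,:3],M[:3,3]
def atz(c,px,z,o=None):
    A,p=ext(c,o);d=A@np.linalg.inv(np.array(c['K']))@np.array([px[0],px[1],1.])
    return p+d*(z-p[2])/d[2]
def cloud(c,o=None):
    A,p=ext(c,o);z=c['z_map'];v,u=np.mgrid[:z.shape[0],:z.shape[1]]
    r=np.stack([u,v,np.ones_like(u)],-1)@np.linalg.inv(np.array(c['K'])).T
    return (r*z[...,None])@A.T+p
E
python3 - <<'E'
from h import *
o=bot.get_obs();print(o['clock'],o['eef_pos'],o['tool_rot'])
for n in ['top','side']:
    c=vision.camera(n);cv2.imwrite(f'pics/{n}0.png',c['image'])
    print(n,ext(c)[1])
    for q,z in [('jig',0),('notch',.046),('handle_grip',.082),('padlock',.012),('tray',0),('tray_free',.006)]:
        for r in vision.place_of(c,q)[:5]: print(q,r['score'],np.round(r['position'],1),np.round(atz(c,r['position'],z),3))
E
```

```text
pics
0.0 [0.16174235 0.47244967 0.23041677] [ 1.64186283e-01  9.86428803e-01 -1.02608735e-03 -1.68118431e-04]
top [ 0.34695262 -0.01226016  1.69034418]
jig 0.98 [205.  212.6] [0.57  0.198 0.   ]
handle_grip 0.41 [224.3 203.9] [0.59  0.118 0.082]
handle_grip 0.4 [187.9 218. ] [0.54  0.249 0.082]
padlock 0.58 [224.1 208. ] [0.585 0.125 0.012]
padlock 0.48 [257.3 200.7] [ 0.611 -0.     0.012]
padlock 0.44 [211.1 253.4] [0.415 0.173 0.012]
tray 0.58 [319.6 233.5] [ 0.485 -0.233  0.   ]
tray_free 0.58 [304.3 232.6] [ 0.489 -0.175  0.006]
side [0.49641777 1.07452579 0.71721824]
jig 0.89 [259.1 256.1] [0.557 0.212 0.   ]
jig 0.64 [222.3 169.6] [ 0.732 -0.272  0.   ]
notch 0.69 [271.8 258.3] [0.521 0.273 0.046]
handle_grip 0.61 [259.3 241.9] [0.554 0.256 0.082]
padlock 0.65 [310.4 254.6] [0.421 0.207 0.012]
padlock 0.64 [250.2 231.1] [0.59  0.118 0.012]
padlock 0.54 [245.2 207.5] [ 0.617 -0.004  0.012]
tray 0.85 [286.8 175.2] [ 0.492 -0.251  0.   ]
tray_free 0.73 [284.1 182.8] [ 0.5   -0.183  0.006]
tray_free 0.63 [278.1 210.6] [ 0.514 -0.005  0.006]
```

```bash
python3 - <<'E'
import cv2
a=cv2.imread('pics/top0.png');b=cv2.imread('pics/side0.png')
cv2.imwrite('pics/v1.png',cv2.resize(a[130:310,120:380],None,fx=3,fy=3,interpolation=cv2.INTER_CUBIC))
cv2.imwrite('pics/v2.png',cv2.resize(b[110:310,150:400],None,fx=3,fy=3,interpolation=cv2.INTER_CUBIC))
E
```

```text
(no output)
```

View pics/v1.png

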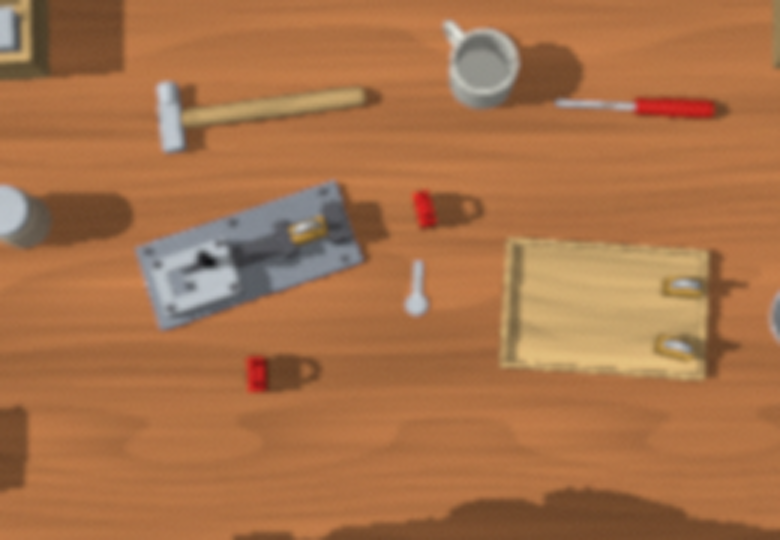

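View pics/v2.png

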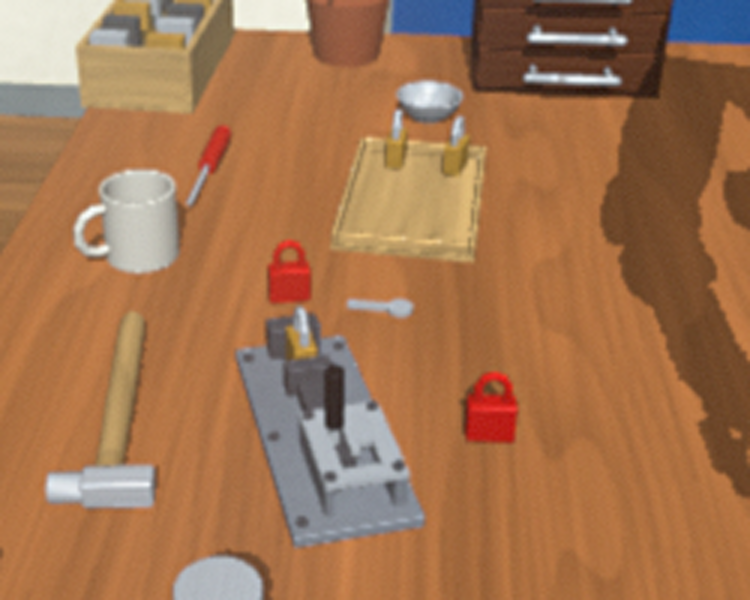

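The padlock wanted is the brass one in the jig, at top (223,207). It could be confused with the red locks at top (262,200) and (206,254), or with the tray's brass locks at (348,226) and (346,245). The side view agrees: the brass lock sits between jaw and anvil at about (250,225), and the black handle is at about (261,242). The notch leg is on the side nearer the robot.

```bash
cat >> h.py <<'E'
def togo(p,ang,o=None):
    "tool-axis shift mm (sideways first, tool down) and turn about tool z to put TCP at p with closing line at world angle ang (deg)"
    o=o or bot.get_obs();M=R.from_quat(o['tool_rot']).as_matrix()
    s=M.T@(np.array(p)-o['eef_pos'])*1000
    a=np.degrees(np.arctan2(M[1,1],M[0,1]));d=(ang-a+90)%180-90
    print('tcp',np.round(o['eef_pos'],4),'shift',np.round(s,1),'wz',round(-np.radians(d),3),'tilt',np.round(M[:,2],3),'j',np.round(o['joint_pos'],2),'t',round(o['clock'],2),'F',np.round(o['ft_force'],1),'w',round(o['grip_width'],4),'g',round(o['grasp_force'],1))
E
python3 - <<'E'
from h import *
o=bot.get_obs();c=vision.camera('wrist');print(np.round(c['tool_from_camera'],3),c['K'])
c=vision.camera('top');im=c['image'];P=cloud(c)
# tray & jig: rectangle fits from height
for n,(x0,x1,y0,y1),(z0,z1) in [('jig',(.45,.68,.05,.36),(.008,.06)),('tray',(.35,.62,-.4,-.08),(.004,.03))]:
    m=(P[...,0]>x0)&(P[...,0]<x1)&(P[...,1]>y0)&(P[...,1]<y1)&(P[...,2]>z0)&(P[...,2]<z1)
    m=cv2.morphologyEx(m.astype(np.uint8),cv2.MORPH_OPEN,np.ones((3,3)))
    k,l,s,_=cv2.connectedComponentsWithStats(m);i=1+np.argmax(s[1:,4])
    q=P[l==i][:,:2].astype(np.float32);r=cv2.minAreaRect(q*1000);print(n,s[i,4],r,np.round(P[l==i][:,2].mean(),4))
togo([.56,.19,.30],17)
E
```

```text
[[ 0.001 -0.959 -0.283  0.072]
 [ 1.     0.001 -0.     0.001]
 [ 0.001 -0.283  0.959 -0.142]
 [ 0.     0.     0.     1.   ]] [[306.503537     0.         255.58996875]
 [  0.         306.503537   195.62204844]
 [  0.           0.           1.        ]]
jig 1475 ((562.4767456054688, 204.94345092773438), (107.74960327148438, 265.0240478515625), 18.092327117919922) 0.0285
tray 87 ((428.712158203125, -185.8756561279297), (70.14881896972656, 31.193523406982422), 79.80068969726562) 0.0123
tcp [0.1619 0.4731 0.2313] shift [-468.3 -138.9  -68.7] wz 0.944 tilt [ 0.  0. -1.] j [ 1.24  0.24  0.01  1.34 -0.    1.57] t 0.8 F [-0.3  0.4  0.2] w 0.0857 g 0.0
```

```bash
python3 -m creep '[[[-44,-9.5,-2],[0,0,0]],[[-44,-9.5,-2],[0,0,0]],[[-44,-9.5,-2],[0,0,0]],[[-44,-9.5,-2],[0,0,0]],[[-44,-9.5,-2],[0,0,0]],[[-44,-9.5,-2],[0,0,0]],[[-44,-9.5,-2],[0,0,0]],[[-44,-9.5,-2],[0,0,0]],[[-44,-9.5,-2],[0,0,0]],[[-44,-9.5,-2],[0,0,0]],[[0,0,0],[0,0,0.185]],[[0,0,0],[0,0,0.185]]]' 85
python3 -m creep '[[[0,0,0],[0,0,0.185]],[[0,0,0],[0,0,0.185]],[[0,0,0],[0,0,0.185]],[[0,0,0],[0,0,0]],[[0,0,0],[0,0,0]]]'
python3 - <<'E'
from h import *
o=bot.get_obs();c=vision.camera('wrist');cv2.imwrite('pics/w1.png',c['image'])
for q,z in [('jig',0),('notch',.046),('handle_grip',.082),('padlock',.012)]:
    for r in vision.place_of(c,q)[:3]: print(q,r['score'],np.round(r['position'],1),np.round(atz(c,r['position'],z,o),4))
P=cloud(c,o).reshape(-1,3)
for n,z0,z1 in [('plate',.043,.049),('handle',.095,.115)]:
    m=(P[:,2]>z0)&(P[:,2]<z1)&(np.linalg.norm(P[:,:2]-[.545,.25],axis=1)<.09)
    q=P[m];print(n,m.sum(),q.mean(0) if len(q) else '',cv2.minAreaRect((q[:,:2]*1000).astype(np.float32)) if len(q)>3 else '')
togo([.5485,.247,.15],18.1)
E
```

```text
clock: 2.3
eef_pos: [0.5481, 0.2399, 0.2508]
tool_rot: [0.346, 0.938, -0.0, -0.0]
ft_force: [0.2, 0.9, 0.4]
grip_width: 0.0845
grasp_force: 0.0
clock: 2.92
eef_pos: [0.5475, 0.2407, 0.2513]
tool_rot: [0.586, 0.81, -0.0, -0.0]
ft_force: [-0.3, -0.2, -0.3]
grip_width: 0.0851
grasp_force: 0.0
jig 0.67 [259.  184.5] [0.5605 0.2155 0.    ]
notch 0.89 [239.5 137.4] [0.5185 0.2713 0.046 ]
handle_grip 0.93 [260.7 169. ] [0.5496 0.2515 0.082 ]
padlock 0.96 [259.5 251.8] [0.5903 0.1283 0.012 ]
padlock 0.96 [244.  330.1] [ 0.6092 -0.001   0.012 ]
padlock 0.57 [147.3 166.7] [0.4183 0.1961 0.012 ]
plate 3986 [0.530391   0.27078087 0.04533208] ((542.5770263671875, 238.6019744873047), (70.15791320800781, 159.3782501220703), 18.420978546142578)
handle 269 [0.54890765 0.25121893 0.10383864] ((548.9530029296875, 250.37847900390625), (17.137083053588867, 16.344209671020508), 63.16620635986328)
tcp [0.5474 0.2407 0.2513] shift [  5.7   3.  101.3] wz 0.001 tilt [ 0. -0. -1.] j [ 0.41  0.43  0.33  1.47 -0.    1.67] t 3.17 F [-0.8  0.5  0.5] w 0.0854 g 0.0
```

View pics/w1.png

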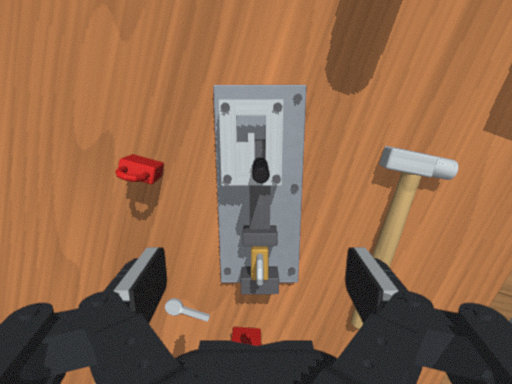

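The wrist view shows the jig straight on: the brass padlock between jaw and anvil at (260,262), the handle at (260,169), and the notch to its left at (240,137). The red look-alikes at (140,169) and (246,337) are clearly outside the jig. Tool x is jig +y and tool y is jig +x.

```bash
python3 -m creep '[[[9,4.5,0],[0,0,0]],[[0,0,40],[0,0,0]],[[0,0,40],[0,0,0]],[[0,0,40],[0,0,0]],[[0,0,35],[0,0,0]],[[0,0,25],[0,0,0]],[[0,0,8],[0,0,0]],[[0,0,0],[0,0,0]],[[0,0,0],[0,0,0]]]'
python3 -m creep '[[[0,0,0],[0,0,0]],[[0,0,0],[0,0,0]],[[0,0,0],[0,0,0]],[[0,0,0],[0,0,0]],[[0,0,0],[0,0,0]],[[0,0,0],[0,0,0]],[[0,0,0],[0,0,0]],[[0,0,0],[0,0,0]]]' 10
python3 -c "
from h import *
togo([.549,.251,.063],18.2)"
```

```text
clock: 4.3
eef_pos: [0.55, 0.2513, 0.0648]
tool_rot: [0.587, 0.81, 0.001, 0.001]
ft_force: [0.1, 0.5, -0.5]
grip_width: 0.0848
grasp_force: 0.0
clock: 5.3
eef_pos: [0.5492, 0.2507, 0.0636]
tool_rot: [0.587, 0.81, 0.0, 0.0]
ft_force: [-0.0, 0.1, 3.5]
grip_width: 0.0164
grasp_force: 58.6
tcp [0.5492 0.2507 0.0636] shift [ 0.3 -0.1  0.6] wz -0.002 tilt [ 0.001  0.    -1.   ] j [ 0.43  0.56  0.03  1.04 -0.    1.68] t 5.3 F [-0.   0.1  3.5] w 0.0164 g 58.6
```

```bash
python3 -m creep '[[[5,0,0],[0,0,0]],[[8,0,0],[0,0,0]],[[8,0,0],[0,0,0]],[[8,0,0],[0,0,0]],[[8,0,0],[0,0,0]],[[5,0,0],[0,0,0]],[[3,0,0],[0,0,0]],[[0,0,0],[0,0,0]],[[0,0,0],[0,0,0]]]'
python3 - <<'E'
from h import *
o=bot.get_obs();c=vision.camera('wrist');cv2.imwrite('pics/w2.png',c['image'])
for q,z in [('notch',.046),('handle_grip',.082)]:
    for r in vision.place_of(c,q)[:2]: print(q,r['score'],np.round(r['position'],1),np.round(atz(c,r['position'],z,o),4))
togo(np.array([.549,.251,.063])+.045*np.array([-.312,.95,0]),18.2)
E
```

```text
clock: 6.42
eef_pos: [0.5364, 0.2891, 0.0635]
tool_rot: [0.588, 0.809, -0.002, 0.003]
ft_force: [3.2, -12.7, 5.5]
grip_width: 0.0164
grasp_force: 58.8
notch 0.55 [221.4 254.1] [0.5209 0.2742 0.046 ]
handle_grip 0.93 [253.6 272.6] [0.5358 0.2892 0.082 ]
tcp [0.5365 0.289  0.0635] shift [5.  0.  0.4] wz -0.005 tilt [ 0.003 -0.008 -1.   ] j [ 0.5   0.57  0.05  1.05 -0.01  1.76] t 6.58 F [  2.9 -10.7   4.9] w 0.0166 g 58.8
```

View pics/w2.png

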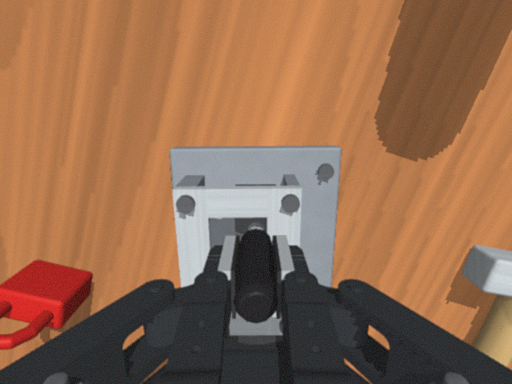

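The handle at (255,275) sits firmly in the fingers with its neck at (256,228), close to the slot's end. It has moved about 40 mm, so the arm gave way about 5 mm and I pull that much further.

```bash
python3 -m creep '[[[3,0,0],[0,0,0]],[[2.5,0,0],[0,0,0]],[[0,0,0],[0,0,0]],[[0,0,0],[0,0,0]]]'
python3 -c "
from h import *
togo(np.array([.549,.251,.063])+.045*np.array([-.312,.95,0]),18.2)"
```

```text
clock: 7.08
eef_pos: [0.5348, 0.294, 0.0635]
tool_rot: [0.588, 0.808, -0.003, 0.004]
ft_force: [3.1, -12.1, 5.3]
grip_width: 0.0166
grasp_force: 58.8
tcp [0.5348 0.294  0.0635] shift [-0.2  0.1  0.5] wz -0.005 tilt [ 0.003 -0.008 -1.   ] j [ 0.51  0.57  0.05  1.05 -0.01  1.77] t 7.08 F [  3.1 -12.1   5.3] w 0.0166 g 58.8
```

Now cross to jig −x by 20 mm (plus compliance).

```bash
python3 -m creep '[[[0,-4,0],[0,0,0]],[[0,-5,0],[0,0,0]],[[0,-5,0],[0,0,0]],[[0,-5,0],[0,0,0]],[[0,-2.5,0],[0,0,0]],[[0,0,0],[0,0,0]],[[0,0,0],[0,0,0]]]'
python3 -c "
from h import *
u=np.array([-.312,.95,0]);togo(np.array([.549,.251,.063])+.030*u-.02*np.array([.95,.312,0]),18.2)"
```

```text
clock: 7.95
eef_pos: [0.5159, 0.2879, 0.0635]
tool_rot: [0.589, 0.808, -0.001, 0.004]
ft_force: [7.5, -11.5, 1.5]
grip_width: 0.0164
grasp_force: 58.7
tcp [0.5159 0.2879 0.0635] shift [-15.4   0.1   0.7] wz -0.005 tilt [ 0.006 -0.007 -1.   ] j [ 0.51  0.54 -0.01  1.02 -0.01  1.77] t 7.95 F [  7.5 -11.5   1.5] w 0.0164 g 58.7
```

```bash
python3 -m creep '[[[-4,0,0],[0,0,0]],[[-5,0,0],[0,0,0]],[[-5,0,0],[0,0,0]],[[-4,0,0],[0,0,0]],[[0,0,0],[0,0,0]],[[0,0,0],[0,0,0]]]'
python3 -c "
from h import *
u=np.array([-.312,.95,0]);togo(np.array([.549,.251,.063])+.030*u-.02*np.array([.95,.312,0]),18.2)"
```

```text
clock: 8.7
eef_pos: [0.5209, 0.2728, 0.0635]
tool_rot: [0.588, 0.809, -0.0, 0.003]
ft_force: [5.9, -6.0, 2.5]
grip_width: 0.0169
grasp_force: 58.7
tcp [0.5209 0.2728 0.0635] shift [ 0.5 -0.1  0.5] wz -0.004 tilt [ 0.005 -0.004 -1.   ] j [ 0.49  0.53 -0.02  1.02 -0.01  1.74] t 8.7 F [ 5.9 -6.   2.5] w 0.0169 g 58.7
```

```bash
python3 -m creep '[[[-2,0,0],[0,0,0]],[[0,0,0],[0,0,0]],[[0,0,0],[0,0,0]]]'
python3 -m creep '[[[0,0,0],[0,0,0]],[[0,0,0],[0,0,0]],[[0,0,0],[0,0,0]],[[0,0,0],[0,0,0]],[[0,0,0],[0,0,0]],[[0,0,0],[0,0,0]],[[0,0,0],[0,0,0]],[[0,0,0],[0,0,0]]]' 85
python3 -m creep '[[[0,0,-30],[0,0,0]],[[0,0,-40],[0,0,0]],[[0,0,-40],[0,0,0]],[[0,0,-40],[0,0,0]],[[-40,10,-40],[0,0,0]],[[-40,10,0],[0,0,0]],[[0,0,0],[0,0,0]],[[0,0,0],[0,0,0]]]'
python3 - <<'E'
from h import *
o=bot.get_obs();c=vision.camera('wrist');cv2.imwrite('pics/w3.png',c['image'])
for q,z in [('jig',0),('notch',.046),('handle_grip',.082),('padlock',.012),('padlock',.052)]:
    for r in vision.place_of(c,q)[:3]: print(q,r['score'],np.round(r['position'],1),np.round(atz(c,r['position'],z,o),4))
P=cloud(c,o);hsv=cv2.cvtColor(c['image'],cv2.COLOR_BGR2HSV)
m=(P[...,2]>.048)&(P[...,2]<.056)&(np.linalg.norm(P[...,:2]-[.588,.128],axis=-1)<.03)&(hsv[...,1]>110)
q=P[m];print(len(q),q.mean(0),cv2.minAreaRect((q[:,:2]*1000).astype(np.float32)))
m=(P[...,2]>.060)&(P[...,2]<.09)&(np.linalg.norm(P[...,:2]-[.588,.128],axis=-1)<.03)
q=P[m];print('shackle',len(q),q.mean(0),cv2.minAreaRect((q[:,:2]*1000).astype(np.float32)))
togo([.588,.128,.15],18.2)
E
```

```text
clock: 9.07
eef_pos: [0.5208, 0.2726, 0.0636]
tool_rot: [0.587, 0.809, 0.001, 0.002]
ft_force: [5.4, -1.9, 1.0]
grip_width: 0.0164
grasp_force: 58.6
clock: 10.07
eef_pos: [0.519, 0.2729, 0.0633]
tool_rot: [0.587, 0.81, 0.0, -0.0]
ft_force: [0.9, -0.2, -0.1]
grip_width: 0.0849
grasp_force: 0.0
clock: 11.08
eef_pos: [0.5625, 0.2031, 0.2528]
tool_rot: [0.587, 0.809, -0.0, -0.001]
ft_force: [0.2, 0.8, -0.4]
grip_width: 0.0852
grasp_force: 0.0
jig 0.9 [256.2 154.9] [0.5595 0.2139 0.    ]
notch 0.94 [238.6  98. ] [0.5198 0.2736 0.046 ]
notch 0.32 [239.3  97.7] [0.5204 0.2742 0.046 ]
handle_grip 0.58 [240.3 100.5] [0.5242 0.2718 0.082 ]
padlock 0.89 [262.5 222.4] [0.5951 0.1323 0.012 ]
padlock 0.8 [142.6 136.2] [0.4186 0.1941 0.012 ]
padlock 0.79 [241.  308.1] [ 0.6077 -0.0046  0.012 ]
padlock 0.89 [262.5 222.4] [0.5894 0.147  0.052 ]
padlock 0.8 [142.6 136.2] [0.4314 0.2023 0.052 ]
padlock 0.79 [241.  308.1] [0.6007 0.0244 0.052 ]
361 [0.58784979 0.13286549 0.0507444 ] ((588.763427734375, 130.15542602539062), (21.063838958740234, 43.46104431152344), 17.766891479492188)
shackle 193 [0.5874484  0.13501449 0.07598049] ((588.7032470703125, 131.58287048339844), (6.9812397956848145, 30.0238037109375), 18.228740692138672)
tcp [0.5624 0.2039 0.2531] shift [-80.1   0.7 103.1] wz -0.0 tilt [-0. -0. -1.] j [0.35 0.44 0.34 1.47 0.   1.6 ] t 11.38 F [-0.1 -0.7  0.5] w 0.0849 g 0.0
```

View pics/w3.png

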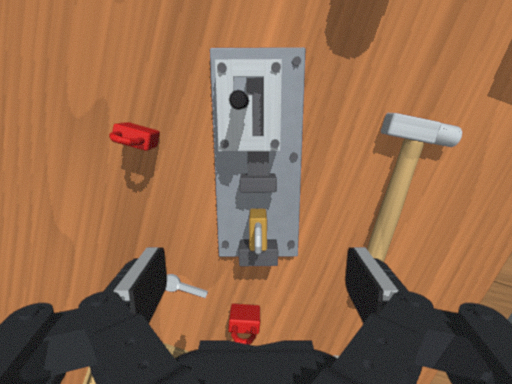

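The handle at (239,99) is parked in the notch, the jaw at (258,184) stands open, and the padlock at (258,235) is still in the jig.

```bash
python3 -m creep '[[[-40,1,0],[0,0,0]],[[-38,1,0],[0,0,0]],[[0,0,50],[0,0,0]],[[0,0,50],[0,0,0]],[[0,0,50],[0,0,0]],[[0,0,40],[0,0,0]],[[0,0,25],[0,0,0]],[[0,0,13],[0,0,0]],[[0,0,0],[0,0,0]],[[0,0,0],[0,0,0]]]'
python3 -c "
from h import *
togo([.5887,.1305,.024],18.1)"
```

```text
clock: 12.62
eef_pos: [0.5901, 0.13, 0.0267]
tool_rot: [0.587, 0.81, 0.001, 0.001]
ft_force: [-0.6, -0.5, 0.3]
grip_width: 0.0851
grasp_force: 0.0
tcp [0.5901 0.13   0.0267] shift [ 0.9 -1.2  2.7] wz 0.0 tilt [ 0.002  0.001 -1.   ] j [ 0.22  0.6  -0.01  0.96  0.    1.47] t 12.62 F [-0.6 -0.5  0.3] w 0.0851 g 0.0
```

```bash
python3 -m creep '[[[0,-1,2],[0,0,0]],[[0,0,0],[0,0,0]],[[0,0,0],[0,0,0]],[[0,0,0],[0,0,0]],[[0,0,0],[0,0,0]],[[0,0,0],[0,0,0]],[[0,0,0],[0,0,0]],[[0,0,0],[0,0,0]]]' 12
python3 -m creep '[[[0,0,-15],[0,0,0]],[[0,0,-30],[0,0,0]],[[0,0,-40],[0,0,0]],[[0,0,-40],[0,0,0]],[[0,0,0],[0,0,0]],[[0,0,0],[0,0,0]]]'
python3 - <<'E'
from h import *
o=bot.get_obs()
for n in ['top','side']:
  c=vision.camera(n)
  for q,z in [('tray',0),('tray_free',.006),('lock_a',.006)]:
    for r in vision.place_of(c,q)[:4]: print(q,r['score'],np.round(r['position'],1),np.round(atz(c,r['position'],z),4))
c=vision.camera('top')
for p in [(510,238),(708,250),(708,378),(500,366)]: print(np.round(atz(c,(120+p[0]/3,130+p[1]/3),.022),4))
togo([.49,-.178,.15],18)
E
```

```text
clock: 13.62
eef_pos: [0.5885, 0.1294, 0.0238]
tool_rot: [0.587, 0.81, 0.0, 0.0]
ft_force: [-0.1, 0.4, 4.7]
grip_width: 0.0209
grasp_force: 59.8
clock: 14.38
eef_pos: [0.5871, 0.1291, 0.1472]
tool_rot: [0.587, 0.81, -0.001, -0.001]
ft_force: [-0.6, 0.2, -1.7]
grip_width: 0.0208
grasp_force: 59.1
tray 0.78 [318.8 234.5] [ 0.4815 -0.2299  0.    ]
tray_free 0.61 [306.1 232.1] [ 0.4906 -0.1819  0.006 ]
lock_a 0.67 [350.7 224.8] [ 0.5159 -0.3501  0.006 ]
lock_a 0.58 [342.5 245.2] [ 0.44   -0.3161  0.006 ]
tray 0.78 [286.9 175.1] [ 0.4913 -0.2515  0.    ]
tray_free 0.55 [281.1 183.8] [ 0.5102 -0.1751  0.006 ]
lock_a 0.68 [280.4 166.4] [ 0.5169 -0.3067  0.006 ]
lock_a 0.42 [305. 167.] [ 0.4252 -0.3102  0.006 ]
lock_a 0.42 [189.9 250.2] [0.7454 0.2123 0.006 ]
[ 0.5752 -0.1225  0.022 ]
[ 0.557  -0.3686  0.022 ]
[ 0.399  -0.3611  0.022 ]
[ 0.4168 -0.1066  0.022 ]
tcp [0.5879 0.1292 0.1478] shift [-261.6 -188.5   -2. ] wz 0.002 tilt [-0.001 -0.    -1.   ] j [ 0.22  0.49  0.14  1.23 -0.    1.47] t 14.82 F [-0.3 -0.4 -2.9] w 0.0211 g 59.1
```

The padlock is held (opening 21 mm, 59 N). Next I carry it over to the free part at about (0.49, -0.185) and align it with the tray.

```bash
python3 -m creep '[[[-15,-10.5,0],[0,0,0]],[[-30,-21,0],[0,0,0]],[[-30,-21,0],[0,0,0]],[[-30,-21,0],[0,0,0]],[[-30,-21,0],[0,0,0]],[[-30,-21,0],[0,0,0]],[[-30,-21,0],[0,0,0]],[[-30,-21,0],[0,0,0]],[[-28,-20,0],[0,0,0]],[[-15,-10,0],[0,0,0]],[[0,0,0],[0,0,0.18]],[[0,0,0],[0,0,0.18]]]'
python3 -m creep '[[[0,0,0],[0,0,0]],[[0,0,0],[0,0,0]]]'
python3 - <<'E'
from h import *
o=bot.get_obs();c=vision.camera('wrist');cv2.imwrite('pics/w4.png',c['image'])
for q,z in [('tray',0),('tray_free',.006)]:
    for r in vision.place_of(c,q)[:2]: print(q,r['score'],np.round(r['position'],1),np.round(atz(c,r['position'],z,o),4))
togo([.49,-.185,.018],-4)
E
```

```text
clock: 16.32
eef_pos: [0.4928, -0.1841, 0.1484]
tool_rot: [0.725, 0.689, 0.0, -0.0]
ft_force: [0.8, -0.2, -2.9]
grip_width: 0.021
grasp_force: 59.0
clock: 16.58
eef_pos: [0.4931, -0.1836, 0.1483]
tool_rot: [0.722, 0.692, 0.0, -0.0]
ft_force: [-0.3, 0.4, -2.2]
grip_width: 0.0209
grasp_force: 59.0
tray_free 0.77 [255.5 191.6] [ 0.4926 -0.1906  0.006 ]
tray_free 0.5 [501.1 260.6] [ 0.7425 -0.2746  0.006 ]
tcp [ 0.4932 -0.1835  0.1483] shift [ -1.6  -3.1 130.3] wz 0.027 tilt [ 0.  0. -1.] j [-0.36  0.34 -0.08  1.15  0.    1.26] t 16.73 F [-0.  -0.8 -2. ] w 0.0214 g 59.0
```

View pics/w4.png

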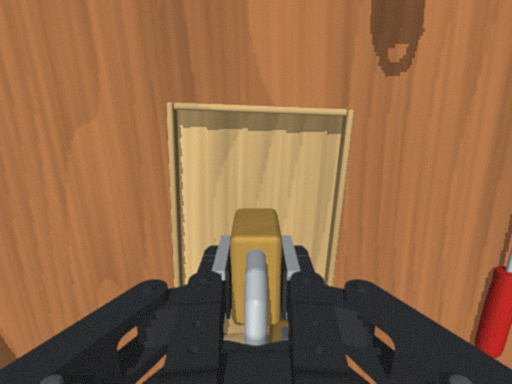

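The padlock at (256,265) hangs straight and centred between the tray walls (170 to 350). Now I lower it.

```bash
python3 -m creep '[[[0,-2,30],[0,0,0]],[[0,0,40],[0,0,0]],[[0,0,30],[0,0,0]],[[0,0,15],[0,0,0]],[[0,0,7],[0,0,0]],[[0,0,4],[0,0,0]],[[0,0,1],[0,0,0]],[[0,0,0],[0,0,0]],[[0,0,0],[0,0,0]]]'
```

```text
clock: 17.85
eef_pos: [0.4915, -0.1838, 0.0219]
tool_rot: [0.722, 0.691, 0.0, 0.001]
ft_force: [0.4, -0.2, -3.1]
grip_width: 0.0211
grasp_force: 59.1
```

```bash
python3 -m creep '[[[0,0,2],[0,0,0]],[[0,0,1],[0,0,0]],[[0,0,0],[0,0,0]],[[0,0,0],[0,0,0]]]'
```

```text
clock: 18.35
eef_pos: [0.4911, -0.1836, 0.0183]
tool_rot: [0.722, 0.691, -0.0, -0.0]
ft_force: [-0.1, -0.3, -2.4]
grip_width: 0.021
grasp_force: 59.1
```

```bash
python3 -m creep '[[[0,0,1],[0,0,0]],[[0,0,0],[0,0,0]],[[0,0,0],[0,0,0]]]'
```

```text
clock: 18.73
eef_pos: [0.4913, -0.1837, 0.0178]
tool_rot: [0.723, 0.691, 0.0, 0.0]
ft_force: [-2.0, 0.6, 3.8]
grip_width: 0.0209
grasp_force: 59.7
```

The floor takes the weight now: the vertical force went from −2.4 to +3.8 N. I release and rise.

```bash
python3 -m creep '[[[0,0,0],[0,0,0]],[[0,0,0],[0,0,0]],[[0,0,0],[0,0,0]],[[0,0,0],[0,0,0]],[[0,0,0],[0,0,0]],[[0,0,0],[0,0,0]],[[0,0,0],[0,0,0]],[[0,0,0],[0,0,0]]]' 85
python3 -m creep '[[[0,0,-15],[0,0,0]],[[0,0,-30],[0,0,0]],[[0,0,-40],[0,0,0]],[[0,0,-50],[0,0,0]],[[0,0,-50],[0,0,0]],[[0,0,-30],[0,0,0]],[[0,0,0],[0,0,0]],[[0,0,0],[0,0,0]]]'
python3 - <<'E'
from h import *
c=vision.camera('side');cv2.imwrite('pics/s5.png',cv2.resize(c['image'][60:310,150:400],None,fx=2.4,fy=2.4,interpolation=cv2.INTER_CUBIC))
for q,z in [('handle_grip',.082)]:
    for r in vision.place_of(c,q)[:1]: print(q,r['score'],np.round(atz(c,r['position'],z),4))
togo([0.49,-.18,.23],-4)
E
```

```text
clock: 19.73
eef_pos: [0.4911, -0.1836, 0.0173]
tool_rot: [0.722, 0.691, -0.0, -0.0]
ft_force: [0.1, 0.8, 0.2]
grip_width: 0.0852
grasp_force: 0.0
clock: 20.72
eef_pos: [0.4906, -0.1835, 0.2319]
tool_rot: [0.722, 0.691, -0.0, -0.0]
ft_force: [0.6, 0.0, -0.5]
grip_width: 0.0853
grasp_force: 0.0
handle_grip 0.72 [0.5215 0.2603 0.082 ]
tcp [ 0.4902 -0.1833  0.2309] shift [ 3.3 -0.3  0.9] wz 0.026 tilt [-0.003  0.001 -1.   ] j [-0.36  0.29  0.07  1.35 -0.    1.26] t 20.82 F [ 0.2  0.  -0.2] w 0.0852 g 0.0
```

View pics/s5.png

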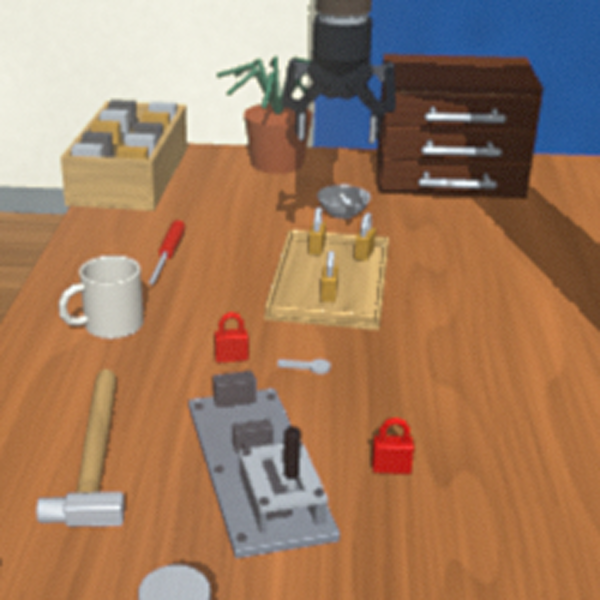

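The padlock stands upright in the free part of the tray at (328,280), the handle is parked at (292,455), and the jaw is open at (252,435). Nothing else has moved, so I hand in.

```bash
python3 -c "
from workcell import workorder
print(workorder.job_done())"
```

```text
the job is handed in; nothing more can be done
None
```

I handed the job in at about 21 s on the robot's clock: the handle is parked in the notch with the jaw open, and the padlock stands upright in the free part of the tray; the hand-in call returned no verdict.

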